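# Clamp the pot and stir the waxed beads

## Robot

A 7-joint arm with a two-finger parallel gripper is mounted at the origin on the work surface. World frame = base frame: x ahead of the robot, y to its left, z up, the work surface at z = 0. Lengths are in mm, angles in rad, forces in N, time in s.
With the tool pointing down it reaches from about 425 to 1025 mm from the base axis. Payload 3.6 kg.
Tool frame: the origin (TCP) lies at the very end of the fingers, on their centre line; the grasp point (between the pads) lies 19 mm behind it; z points along the fingers, y is the line along which they close (so a half turn about z gives the same grasp; the last joint's range is limited). The gripper opens to 85 mm and grips with 20 to 120 N. Pads are 22 mm wide; open, the fingers measure 114 mm over their backs; the gripper's body (76 mm by 85 mm) begins 54 mm behind the grasp point. The pads swing forward as they close: fully open they stand 13 mm farther back than shut.
Start: joints at [1.21, 0.591, 0.048, 1.609, -0.033, 0.943, -0.034], TCP at [191.145, -699.352, 231.302] pointing down, gripper open.
Joint ranges: [-2.69, 2.69], [-0.47, 2.24], [-1.27, 1.36], [0.19, 2.51], [-1.53, 4.68], [0.08, 2.07], [-3.09, 3.09]. Speed limits (rad/s): [2.57, 2.57, 3.14, 3.14, 3.14, 3.14, 3.14].

## Interface

Orientations are given as [roll, pitch, yaw] about the fixed x, y, z axes, in that order (R = Rz(yaw) Ry(pitch) Rx(roll)).
In Python, from rig import manip, vision, workorder, finder gives the robot as it stands. The module is installed in compiled form; this text tells all that it offers.
- The arm moves only by the tool servo_tool, never from a script. Its argument "deltas" is a list of rows, each a list of 4 numbers: the shift along the tool's x, y, z in mm, then the turn about the tool's z in rad. In form: [[x, y, z, turn], ...]. A call has exactly 5 rows; each row shifts and turns the commanded pose from where the row before left it, along the tool's axes as they then stand; what a row does not reach is not made up. A row lasts 1/8 s, in which the tool goes at most 62.5 mm and 10.7 degrees, less where a joint would pass 70% of its speed; a pose out of reach is approached as far as the arm can. A call with a gripper value outside its range is refused whole. "gripper" is the finger opening in mm, from 0 to 85.4, set as the call begins (left out, the last holds). The fingers move at their own pace and stop on an object; "newtons" is the grip in N (left out, the last holds). Time passes only in rows, so rows that do not move let the fingers close, or fill a call up. It gives the time, the measured TCP pose, the force, the opening and the grip force at its end, in the units of the state.
- manip.read_state(): the state, without advancing time (a new reading comes with each control period).
- vision.capture(name): name is "side" or "top"; returns a dict with "frame" (420x560x3 uint8, red, green, blue), "fx", "fy", "cx", "cy" (pixels), "world_from_camera" (4x4, takes a point from camera to world coordinates). Camera axes: x right, y down, z forward; pixel columns grow to the right and rows downward; lengths in mm; the calibration is good to about 2 mm. A picture is of the moment at which its call begins. There is no depth.
- workorder.hand_in(): hands the job in; it is judged then, once.
Trained networks look in a picture, given as the dict that the camera call returned (one of the last four; its "shot" number tells which), for a name from the list of things; names that differ only in an ending like _2 or _b are one class to them, and where a whole thing is asked for, a point or a joint stands for the part that bears it (a point fixed in the world has none). Each returns a list of dicts, best first, with "score" (0 to 1); they miss things now and then, are a little off and sometimes report something else, mostly with a low value. They report only what shows in the picture. A call takes as long as a camera call. They do not tell look-alikes from the thing itself.
- finder.silhouettes(picture, target): "region" (420x560 bool, what is visible of it) and "rect" ([left, top, right, bottom] in pixels, round what is visible of it).
- finder.pinpoint(picture, target): "location" ([row, column] in pixels: a listed point, or the origin of a listed thing).
The state is a dict: "time_s": time; "qpos": joint angles; "qvel": joint speeds; "joint_torque": joint torques, N m; "tool_pos": TCP position; "tcp_rot": TCP orientation; "ft_force": force on the tool from outside, world axes, zero at the start; "torque": the same for the moment, N m; "finger_gap": finger opening in mm; "grip_force": force on a finger pad.
Only numpy, scipy, OpenCV 4.12 (cv2) and the standard library are available. Lean on these libraries where they do the work, as an engineer would, in place of code of your own. Each camera call takes 0.05 s, during which the arm holds its last target. There are 200 camera calls.

## Task

Swing the cam lever round, away from the pot, until it comes up firm and clamps the pot against its two stops. Then take the wooden paddle out of the tool rack and stir the freshly waxed beads with it, its foot right down among them near the pot's floor and circling about half-way out from the middle to the wall, for at least three full turns, so that every bead is shifted from its place and none is spilled. Finally stand the paddle back in the rack and let go, with the pot still clamped and the bottle, the jar and the other rack tools left where they were.

Things in the scene. Friction and masses are not known exactly. Their poses are not given: they have to be found in the camera images.
- board: Fixed plywood clamping board, 18 mm thick, x -85 to +115, y -110 to +70 mm; origin on the bench, z up. In its frame: pot seat at (40, 0) mm; two upright rubber stops (20 mm diameter, tops 63 mm over the bench) beyond the pot at (83.7, +-52.1); vertical pivot of the eccentric cam at (-46.8, 0), its lever overhanging the board; a jar stands near (-55, -80).
- seat (a point): Fixed point on the board's top face (18 mm over the bench) where the pot's axis stands once the pot is pressed against both stops, up to 4 mm from where it starts; axes as the board's.
- cam (a joint): Cam lever angle about its vertical pivot, rad; 0 = open, lever along board +y; grows anticlockwise (from above) to the end stop at 1.40 = clamped, lever about along board -x, away from the pot. Starts at 0 to 0.35. The cam (44 mm disc, 8 mm off-centre) meets the pot at about 1.0 and stiffens from there, to 4 to 10 N at the knob near the stop; it stays where it is left (pivot friction 0.2 N m).
- lever_knob (a point): Centre of the black ball knob (26 mm diameter) at the lever's end, 86 mm from the pivot axis, 80 mm above the bench, its lower side 67 mm above the bench. The lever is a steel bar 14 mm wide and 12 mm high, with a black 16 mm collar just before the knob. It can be pushed from the side or pinched from above.
- pot_mid (a point): Centre of the plain round steel pot, half-way up. Loose, 0.36 to 0.6 kg, 116 mm outside diameter, 110 mm inside, 70 mm high, no handles; it stands on the board, so its rim is 88 mm above the bench. Its floor is dished: 22 mm above the bench in the middle, rising evenly to 30 mm at the wall, so that the beads roll back to the middle. z up.
- paddle_center (a point): Centre of the flat pale wooden stirring paddle, half-way up (115 mm over its foot). Loose, 45 g, 230 mm long along its z, 10 mm thick along its x; along its y 26 mm wide in the lowest 75 mm (blade), 20 mm above (handle). It starts upright, broad end down, in any one of the three slots of the rack, its foot 15 and its top 245 mm over the bench: the tallest tool there.
- paddle_foot (a point): Centre of the paddle's bottom end face; axes as the paddle's.
- rack: Fixed wooden tool rack block, 64 (x) x 226 (y) x 75 mm high; origin on the bench under its centre. Three slots in a row along its y at y = -72, 0, +72 mm, each 20 mm (x) by 38 mm (y), 60 mm deep (slot floor 15 mm above the bench). The paddle, a brush and a putty knife stand loose in them, one each, in any order, broad side along the row.
- rack_hole0 (a point): Centre of the mouth of the rack slot at rack y = -72 mm, 75 mm above the bench; axes as the rack's.
- rack_hole1 (a point): Centre of the mouth of the middle rack slot, 75 mm above the bench; axes as the rack's.
- rack_hole2 (a point): Centre of the mouth of the rack slot at rack y = +72 mm, 75 mm above the bench; axes as the rack's.
- brush_mid (a point): Middle of a flat brush standing bristles up in a rack slot: 177 mm tall, up to 40 mm broad along the row and 16 mm thick; its top is 192 mm above the bench. Loose; leave alone.
- knife_mid (a point): Middle of a putty knife standing blade up in a rack slot: 180 mm tall, up to 34 mm broad along the row and 14 mm thick; its top is 195 mm above the bench. Loose; leave alone.
- bottle_mid (a point): Middle of an amber bottle, 54 mm diameter, 150 mm tall, loose on the bench beyond and between board and rack; leave alone.
- jar_mid (a point): Middle of a small glass jar with a steel lid, 46 mm diameter, 58 mm tall, loose on the board's rear corner near the cam (top 76 mm above the bench); leave alone.
- tin: Low round tin, 60 mm diameter, 45 mm high, fixed to the bench between the robot and the middle; origin under its centre.
- bead0_center (a point): Centre of one of the seven alike round wooden beads (20 mm diameter, 12 g, slippery with wax) gathered in one layer in the middle of the pot's dished floor. The axes turn with the bead.
- bead1_center (a point): Centre of one of the seven alike round wooden beads (20 mm diameter, 12 g, slippery with wax) gathered in one layer in the middle of the pot's dished floor. The axes turn with the bead.
- bead2_center (a point): Centre of one of the seven alike round wooden beads (20 mm diameter, 12 g, slippery with wax) gathered in one layer in the middle of the pot's dished floor. The axes turn with the bead.
- bead3_center (a point): Centre of one of the seven alike round wooden beads (20 mm diameter, 12 g, slippery with wax) gathered in one layer in the middle of the pot's dished floor. The axes turn with the bead.
- bead4_center (a point): Centre of one of the seven alike round wooden beads (20 mm diameter, 12 g, slippery with wax) gathered in one layer in the middle of the pot's dished floor. The axes turn with the bead.
- bead5_center (a point): Centre of one of the seven alike round wooden beads (20 mm diameter, 12 g, slippery with wax) gathered in one layer in the middle of the pot's dished floor. The axes turn with the bead.
- bead6_center (a point): Centre of one of the seven alike round wooden beads (20 mm diameter, 12 g, slippery with wax) gathered in one layer in the middle of the pot's dished floor. The axes turn with the bead.
Not all that is in view belongs to the job. What is shaped like the part that bears paddle_center but pink or purple is not meant.

How it is judged (in metres and radians):
On the way, in this order (a step that is already met when the one before it is completed fails the run):
1. the lever has been swung so that the cam presses the pot against its two stops (contact force between cam and pot above 6 N and horizontal distance between pot_mid and seat below 0.006 m), for 0.3 s.
2. pot clamped, the held paddle's foot is down among the beads at the pot's stop side (board +x) (x of paddle_foot in the frame of seat above 0.014 m and y of paddle_foot in the frame of seat between -0.014 and 0.014 m and horizontal distance between paddle_foot and seat below 0.05 m and z of paddle_foot in the frame of seat below 0.024 m and contact force between the fingers and paddle above 1 N and contact force between cam and pot above 3 N).
3. it has gone on to a neighbouring side (board +y or -y) (((y of paddle_foot in the frame of seat above 0.014 m and x of paddle_foot in the frame of seat between -0.014 and 0.014 m and horizontal distance between paddle_foot and seat below 0.05 m and z of paddle_foot in the frame of seat below 0.024 m and contact force between the fingers and paddle above 1 N) or (y of paddle_foot in the frame of seat below -0.014 m and x of paddle_foot in the frame of seat between -0.014 and 0.014 m and horizontal distance between paddle_foot and seat below 0.05 m and z of paddle_foot in the frame of seat below 0.024 m and contact force between the fingers and paddle above 1 N))).
4. it has gone on to the far side (board -x) (x of paddle_foot in the frame of seat below -0.014 m and y of paddle_foot in the frame of seat between -0.014 and 0.014 m and horizontal distance between paddle_foot and seat below 0.05 m and z of paddle_foot in the frame of seat below 0.024 m and contact force between the fingers and paddle above 1 N).
5. on to a neighbouring side (board +y or -y) (((y of paddle_foot in the frame of seat above 0.014 m and x of paddle_foot in the frame of seat between -0.014 and 0.014 m and horizontal distance between paddle_foot and seat below 0.05 m and z of paddle_foot in the frame of seat below 0.024 m and contact force between the fingers and paddle above 1 N) or (y of paddle_foot in the frame of seat below -0.014 m and x of paddle_foot in the frame of seat between -0.014 and 0.014 m and horizontal distance between paddle_foot and seat below 0.05 m and z of paddle_foot in the frame of seat below 0.024 m and contact force between the fingers and paddle above 1 N))).
6. back round to the stop side (board +x) (x of paddle_foot in the frame of seat above 0.014 m and y of paddle_foot in the frame of seat between -0.014 and 0.014 m and horizontal distance between paddle_foot and seat below 0.05 m and z of paddle_foot in the frame of seat below 0.024 m and contact force between the fingers and paddle above 1 N).
7. on to a neighbouring side again (board +y or -y) (((y of paddle_foot in the frame of seat above 0.014 m and x of paddle_foot in the frame of seat between -0.014 and 0.014 m and horizontal distance between paddle_foot and seat below 0.05 m and z of paddle_foot in the frame of seat below 0.024 m and contact force between the fingers and paddle above 1 N) or (y of paddle_foot in the frame of seat below -0.014 m and x of paddle_foot in the frame of seat between -0.014 and 0.014 m and horizontal distance between paddle_foot and seat below 0.05 m and z of paddle_foot in the frame of seat below 0.024 m and contact force between the fingers and paddle above 1 N))).
8. to the far side again (board -x) (all of step 4).
9. and at one of the other three sides once more, with every bead at least 8 mm from where it started (((x of paddle_foot in the frame of seat above 0.014 m and y of paddle_foot in the frame of seat between -0.014 and 0.014 m and horizontal distance between paddle_foot and seat below 0.05 m and z of paddle_foot in the frame of seat below 0.024 m and contact force between the fingers and paddle above 1 N) or ((y of paddle_foot in the frame of seat above 0.014 m and x of paddle_foot in the frame of seat between -0.014 and 0.014 m and horizontal distance between paddle_foot and seat below 0.05 m and z of paddle_foot in the frame of seat below 0.024 m and contact force between the fingers and paddle above 1 N) or (y of paddle_foot in the frame of seat below -0.014 m and x of paddle_foot in the frame of seat between -0.014 and 0.014 m and horizontal distance between paddle_foot and seat below 0.05 m and z of paddle_foot in the frame of seat below 0.024 m and contact force between the fingers and paddle above 1 N))) and distance of each of bead0_center, bead1_center, bead2_center, bead3_center, bead4_center, bead5_center, bead6_center from where it was at the start of the episode above 0.008 m).
At the end, for the whole second after the job is handed in: Cam presses pot (over 6 N), pot within 6 mm of its seat, upright; seven beads in it, nearly still; paddle still in a rack slot (foot 20 mm or less off the slot axis, 50 mm or more below the mouth, lean under 0.35 rad); bottle, jar moved under 25 mm, brush, putty knife under 30 mm (all of step 1 and angle between pot_mid's own z axis and vertical below 0.06 rad and horizontal distance between each of bead0_center, bead1_center, bead2_center, bead3_center, bead4_center, bead5_center, bead6_center and pot_mid below 0.052 m and z of each of bead0_center, bead1_center, bead2_center, bead3_center, bead4_center, bead5_center, bead6_center in the frame of seat below 0.065 m and ((horizontal distance between paddle_foot and rack_hole0 below 0.02 m and z of paddle_foot in the frame of rack_hole0 below -0.05 m) or (horizontal distance between paddle_foot and rack_hole1 below 0.02 m and z of paddle_foot in the frame of rack_hole1 below -0.05 m) or (horizontal distance between paddle_foot and rack_hole2 below 0.02 m and z of paddle_foot in the frame of rack_hole2 below -0.05 m)) and angle between paddle_center's own z axis and vertical below 0.35 rad and linear speed of each of paddle, bead0, bead1, bead2, bead3, bead4, bead5, bead6 below 0.1 m/s and distance of each of bottle_mid, jar_mid from where it was at the start of the episode below 0.025 m and distance of each of brush_mid, knife_mid from where it was at the start of the episode below 0.03 m); the robot touches nothing.
It fails at once if a bead is thrown out of the pot (horizontal distance between any of bead0_center, bead1_center, bead2_center, bead3_center, bead4_center, bead5_center, bead6_center and pot_mid above 0.066 m).
It fails at once if the pot is tipped by more than 0.2 rad (angle between pot_mid's own z axis and vertical above 0.2 rad).
It fails at once if the bottle, the jar, or the brush or putty knife in the rack is shifted by more than 40 mm or knocked over (distance of any of bottle_mid, jar_mid, brush_mid, knife_mid from where it was at the start of the episode above 0.04 m or angle between any of bottle_mid, jar_mid, brush_mid, knife_mid's own z axis and vertical above 0.5 rad).
It also fails if it takes over 70 s, if anything falls off the work surface, if the arm or the gripper's body presses on something with over 40 N, if the wrist force passes 120 N, or if a joint passes its speed limit or range.

## Working session

There is one attempt and no reset: what is moved stays moved. The work goes in short steps, Python scripts to look and compute and a tool call to move; the robot and the scene stay as the last step left them, time stands still between calls to the robot, and variables do not carry over. Pictures are saved under pics/ and viewed, at most 11 in all, crops included, and the job is handed in when it is done.

Besides the shell and the picture viewer there is one more tool, called as name(argument=value, ...), one argument or row to a line, values as JSON. servo_tool: Moves the arm, as the interface text tells. Its arguments: {"type":"object","properties":{"deltas":{"type":"array"},"gripper":{"type":"number"},"newtons":{"type":"number"}},"required":["deltas"]}

```bash
mkdir -p pics; cat > h.py <<'E'
import numpy as np, cv2
from rig import manip, vision, workorder, finder
def save(p,name,crop=None,s=1):
    f=p["frame"][:,:,::-1]
    if crop: f=f[crop[1]:crop[3],crop[0]:crop[2]]
    cv2.imwrite("pics/"+name,cv2.resize(np.ascontiguousarray(f),None,fx=s,fy=s,interpolation=cv2.INTER_CUBIC))
def ray(p,rc):
    T=np.array(p["world_from_camera"]);d=T[:3,:3]@np.array([(rc[1]-p["cx"])/p["fx"],(rc[0]-p["cy"])/p["fy"],1]);return T[:3,3],d/np.linalg.norm(d)
def atz(p,rc,z):
    o,d=ray(p,rc);return o+d*(z-o[2])/d[2]
def tri(p,a,q,b):
    o1,d1=ray(p,a);o2,d2=ray(q,b)
    A=[np.eye(3)-np.outer(d,d) for d in(d1,d2)]
    x=np.linalg.solve(A[0]+A[1],A[0]@o1+A[1]@o2)
    return x,np.linalg.norm(A[0]@(x-o1))
def px(p,X):
    T=np.linalg.inv(np.array(p["world_from_camera"]));c=T[:3,:3]@np.array(X)+T[:3,3]
    return [p["fy"]*c[1]/c[2]+p["cy"],p["fx"]*c[0]/c[2]+p["cx"]]
E
cat > a.py <<'E'
from h import *
np.set_printoptions(precision=1,suppress=True)
s=manip.read_state();print({k:np.round(s[k],3) for k in s})
t=vision.capture("top");d=vision.capture("side")
save(t,"top0.png",s=1.4);save(d,"side0.png",s=1.4)
for p in(t,d): print(np.array(p["world_from_camera"])[:3,3],p["fx"],p["shot"])
for n in "board seat lever_knob pot_mid paddle_center paddle_foot rack rack_hole0 rack_hole1 rack_hole2 brush_mid knife_mid bottle_mid jar_mid tin".split():
    a=finder.pinpoint(t,n);b=finder.pinpoint(d,n)
    print(n,[(np.round(x["location"]),round(x["score"],2)) for x in a[:3]],[(np.round(x["location"]),round(x["score"],2)) for x in b[:3]])
    if a and b:
        for x in a[:2]:
            for y in b[:2]:print("   ",*tri(t,x["location"],d,y["location"]))
E
python3 a.py
```

```text
{'time_s': np.float64(0.0), 'qpos': array([ 1.2,  0.6,  0. ,  1.6, -0. ,  0.9, -0. ]), 'qvel': array([-0., -0.,  0., -0.,  0., -0.,  0.]), 'joint_torque': array([ -0. , -54.9,   1.5, -19.8,   0. ,   0. ,  -0. ]), 'tool_pos': array([ 191. , -698.5,  230.1]), 'tcp_rot': array([-3.1,  0. ,  0.3]), 'ft_force': array([ 0.3, -0.5,  0.5]), 'torque': array([-0.,  0., -0.]), 'grip_force': np.float64(0.0), 'finger_gap': np.float64(85.151)}
[397.5 -20.9 997.2] 428.6949524509261 1
[ 429.7 -615.2  668.5] 456.85921474750836 2
board [(array([226., 370.]), 0.69)] [(array([352., 297.]), 0.63)]
    [ 543.8 -212.8    2.3] 6.211689288740357
seat [(array([144., 286.]), 0.21)] [(array([153., 247.]), 0.34)]
    [568.9 -22.3 302.9] 70.53131833894263
lever_knob [(array([202., 421.]), 0.63)] [(array([336., 286.]), 0.66), (array([374., 353.]), 0.59)]
    [ 538.9 -281.6  168.2] 36.72594404159467
    [ 594.9 -310.    75.5] 1.4455842838285289
pot_mid [(array([244., 371.]), 0.69), (array([214., 152.]), 0.16)] [(array([336., 275.]), 0.75), (array([273., 226.]), 0.48), (array([350., 300.]), 0.21)]
    [ 503.8 -205.6
[... 2281 characters left out ...]
 0.69), (array([156., 253.]), 0.64)]
    [546.5 266.2 111.6] 4.621256835007315
    [556.8 283.1  59.8] 3.3574507864387106
bottle_mid [(array([143., 288.]), 0.66)] [(array([222., 364.]), 0.71), (array([336., 282.]), 0.53)]
    [720.8 -14.9  77.8] 2.9185892983361
    [651.7 -53.6 -84.7] 128.48432740000024
jar_mid [(array([200., 341.]), 0.94)] [(array([296., 333.]), 0.73), (array([270., 234.]), 0.4)]
    [ 612.9 -140.5   33.3] 6.323395434559038
    [ 515.4 -132.7  159.7] 63.01274733623756
tin [(array([264., 279.]), 0.98), (array([230., 195.]), 0.56), (array([249., 366.]), 0.3)] [(array([269., 229.]), 0.88)]
    [455.8  -0.4  -3.2] 3.2085837469711067
    [ 514.2  244.9 -254.2] 54.135137187527384
```

View pics/top0.png

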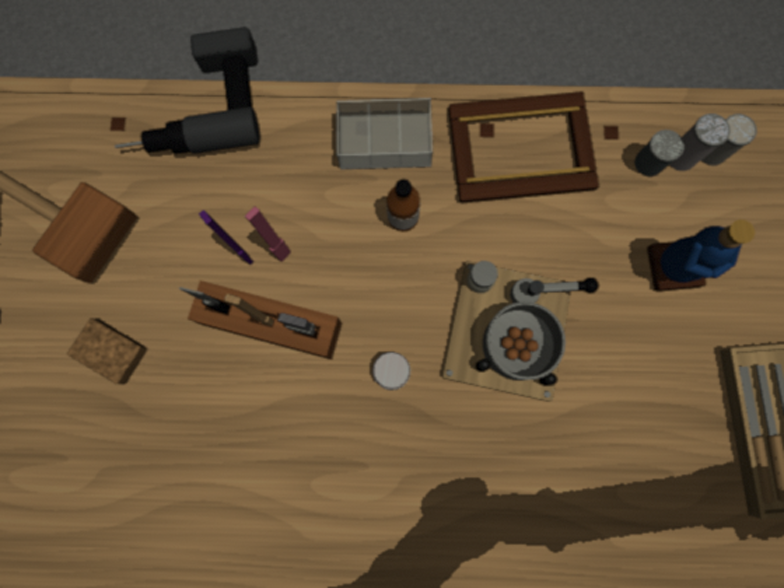

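View pics/side0.png

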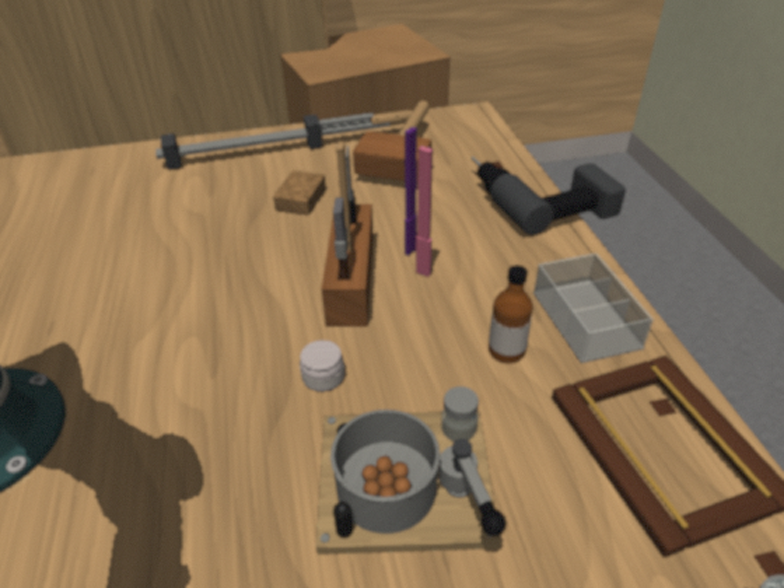

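Top view (1.4x): the pot is at (524,342), with the cam at (524,292) and its knob at (590,285). The jar is at (482,276), the bottle at (403,205) and the rack at (265,320), holding three tools. A purple paddle at (225,237) and a pink one at (268,233) stand on the bench as look-alikes. The pale wooden tool in the middle slot at (250,310) should be the paddle, so I'll confirm it in an enlarged crop.

```bash
cat > b.py <<'E'
from h import *
np.set_printoptions(precision=1,suppress=True)
t=vision.capture("top");d=vision.capture("side")
A=cv2.resize(t["frame"][190:262,120:250],None,fx=4,fy=4,interpolation=cv2.INTER_CUBIC)
B=cv2.resize(d["frame"][90:240,220:320],None,fx=2.7,fy=2.7,interpolation=cv2.INTER_CUBIC)
C=np.zeros((max(A.shape[0],B.shape[0]),A.shape[1]+B.shape[1],3),np.uint8);C[:A.shape[0],:A.shape[1]]=A;C[:B.shape[0],A.shape[1]:]=B
cv2.imwrite("pics/crop1.png",C[:,:,::-1]);print(C.shape)
for n,z in(("board",18),("rack",75)):
    m=finder.silhouettes(t,n)[0]["region"].astype(np.uint8)
    c=max(cv2.findContours(m,0,1)[0],key=cv2.contourArea)[:,0]
    w=np.array([atz(t,(r,cc),z)[:2] for cc,r in c],np.float32)
    r=cv2.minAreaRect(cv2.convexHull(w));print(n,r,cv2.boxPoints(r).tolist())
m=finder.silhouettes(t,"pot_mid")[0]; x0,y0,x1,y1=m["rect"];print("pot rim ctr",atz(t,((y0+y1)/2,(x0+x1)/2),88),m["rect"])
for n in("lever_knob","bead0_center","cam"):
  for p in(t,d):
    print(n,p["shot"],[(np.round(x["location"],1),round(x["score"],2)) for x in finder.pinpoint(p,n)[:7]])
E
python3 b.py
```

```text
(405, 790, 3)
board ((530.1884155273438, -213.79974365234375), (225.9989471435547, 216.05853271484375), 79.46261596679688) [[403.3159484863281, -305.13751220703125], [615.7308349609375, -344.649658203125], [657.0609130859375, -122.46197509765625], [444.64599609375, -82.9498291015625]]
rack ((526.8493041992188, 195.87879943847656), (237.17935180664062, 69.15927124023438), 76.68450164794922) [[465.88653564453125, 88.44135284423828], [533.1865844726562, 72.51306915283203], [587.8120727539062, 303.3162536621094], [520.5120239257812, 319.2445373535156]]
pot rim ctr [ 503.1 -203.7   88. ] [343.2, 214.4, 405.0, 270.3]
lever_knob 3 []
lever_knob 4 [(array([374.8, 351.2]), 0.76), (array([142.2, 245.7]), 0.74)]
bead0_center 3 [(array([244.6, 368.8]), 0.37)]
bead0_center 4 [(array([349.8, 297.1]), 0.66), (array([341.7, 276.9]), 0.42)]Traceback (most recent call last):
  File "b.py", line 16, in <module>
    print(n,p["shot"],[(np.round(x["location"],1),round(x["score"],2)) for x in finder.pinpoint(p,n)[:7]])
                                                                                ~~~~~~~~~~~~~~~^^^^^
ValueError: it knows: bead0_center, bead1_center, bead2_center, bead3_center, bead4_center, bead5_center, bead6_center, board, bottle_mid, brush_mid, jar_mid, knife_mid, lever_knob, paddle_center, paddle_foot, po
```

View pics/crop1.png

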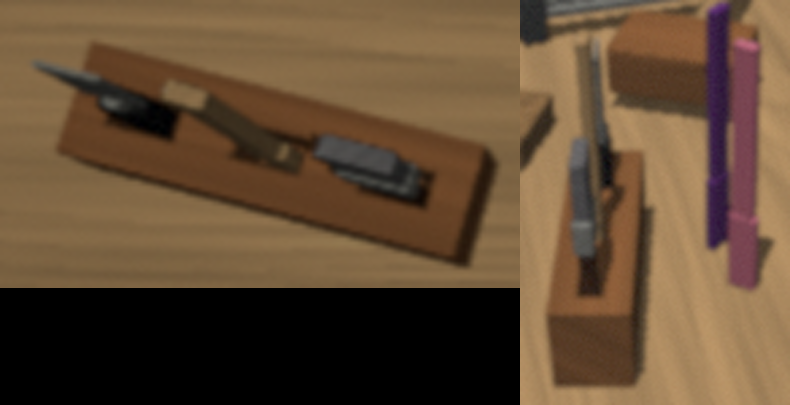

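The crop confirms it. In the rack from left to right are the dark steel putty knife, the pale wooden paddle in the middle slot (top end at crop (186,94)), and the grey brush. The purple and pink ones are decoys. Next I'll fit the board and rack poses.

```bash
cat > c.py <<'E'
from h import *
np.set_printoptions(precision=1,suppress=True)
t=vision.capture("top");d=vision.capture("side")
def blob(p,u,v,r=9,th=45):
    g=p["frame"].max(2).astype(int);s=g[v-r:v+r+1,u-r:u+r+1]<th
    n,l,st,c=cv2.connectedComponentsWithStats(s.astype(np.uint8));k=1+np.argmax(st[1:,4]);return (c[k][1]+v-r,c[k][0]+u-r),st[k,4]
for n,u,v,z in(("stopL",345,261,55),("stopR",391,271,55),("knob",421,204,80)):
    b,a=blob(t,u,v);print(n,b,a,atz(t,b,z))
b,a=blob(d,352,373,12);print("knob side",b,a,atz(d,b,80))
# board, rack corners read from the pictures
for n,pts,z in(("board",[(443,380),(549,399),(571,284),(465,262)],18),):
    W=np.array([atz(t,(y/1.4,x/1.4),z)[:2] for x,y in pts]);print(n,W.tolist())
W=np.array([atz(t,(190+y/4,120+x/4),75)[:2] for x,y in[(58,152),(468,265),(492,148),(93,42)]]);print("rack",W,cv2.minAreaRect(W.astype(np.float32)))
for x,y in[(165,85),(207,95),(203,110),(163,100)]:print("paddle top",atz(t,(190+y/4,120+x/4),245))
m=[x for x in finder.silhouettes(t,"paddle_center")];print([(x["rect"],x["score"]) for x in m])
print("knob",[tri(t,blob(t,421,204)[0],d,b)])
# canny edges -> lines on board
g=cv2.cvtColor(t["frame"],cv2.COLOR_RGB2GRAY);L=cv2.createLineSegmentDetector().detect(g)[0][:,0]
for l in L:
    if np.hypot(l[2]-l[0],l[3]-l[1])>20 and ((310<l[0]<415 and 180<l[1]<290) or (130<l[0]<250 and 195<l[1]<262)):
        z=18 if l[0]>300 else 75
        a,b2=atz(t,(l[1],l[0]),z)[:2],atz(t,(l[3],l[2]),z)[:2];print(l,a,b2,np.degrees(np.arctan2(*(b2-a)[::-1])))
E
python3 c.py
```

```text
stopL (np.float64(259.18548387096774), np.float64(346.41129032258067)) 124 [ 468.6 -149.3   55. ]
stopR (np.float64(270.943661971831), np.float64(390.90140845070425)) 71 [ 445.3 -245.8   55. ]
knob (np.float64(203.46728971962617), np.float64(419.9065420560748)) 107 [ 591.2 -306.    80. ]
knob side (np.float64(371.5), np.float64(350.6715328467153)) 274 [ 590.  -307.3   80. ]
board [[442.2410731918807, -86.56457884311997], [415.9361582566154, -256.6750687629922], [605.1335133499865, -297.426313163561], [639.0154609118024, -121.60832264462309]]
rack [[524.4 314.4]
 [468.   88. ]
 [531.8  77.7]
 [586.  300.3]] ((527.0180053710938, 194.17755126953125), (234.13990783691406, 64.37692260742188), 76.3161392211914)
paddle top [532.3 207.1 245. ]
paddle top [528.2 188.  245. ]
paddle top [521.3 189.3 245. ]
paddle top [525.5 207.5 245. ]
[([174.9, 148.2, 211.7, 188.8], 0.82), ([162.3, 208.9, 196.0, 232.1], 0.69), ([142.3, 150.2, 180.4, 187.0], 0.63)]
knob [(array([ 591. , -306.4,   78.4]), np.float64(0.504362229315848))]
[145.6 209.6 166.9 216.7] [565.7 293.5] [550.9 245.3] -107.0841438563227
[
[... 579 characters left out ...]
-111.2] -11.169948723185426
[232.8 253.  239.8 228.2] [474.8  97.4] [528.9  84.5] -13.406469369562599
[329.4 205.4 316.3 268. ] [ 595.3 -115.4] [449.9 -86.2] 168.65269733210854
[143.  199.7 241.8 225.8] [587.7 300.9] [534.3  80.4] -103.61723376719979
[350.6 278.1 325.7 273. ] [ 429.  -163.7] [ 439.3 -107.4] 79.69023038992412
[391.8 287.4 353.2 279.1] [ 410.6 -255.7] [ 427.  -169.5] 79.22155356159938
[354.4 276.8 374.3 281. ] [ 432.3 -172.2] [ 423.9 -216.8] -100.5954456997518
[143.2 229.2 188.  241. ] [522.2 295.2] [498.5 195.6] -103.40836241690428
[190.6 241.8 210.6 247. ] [496.9 189.8] [486.6 146. ] -103.27455309119726
[208.1 201.9 233.1 203.5] [585.8 156.8] [583.5 101.6] -92.37946833543508
```

```bash
cat > go.py <<'E'
import sys;from h import *
from scipy.spatial.transform import Rotation as R
s=manip.read_state();p=np.array(s["tool_pos"]);e=np.array(s["tcp_rot"]);y=e[2]
print("t",round(float(s["time_s"]),2),"pos",np.round(p,1),"rpy",np.round(e,3),"F",np.round(s["ft_force"],1),"gap",round(float(s["finger_gap"]),1),"grip",round(float(s["grip_force"]),1),"q",np.round(s["qpos"],2))
if len(sys.argv)>1:
    X=np.array([float(a) for a in sys.argv[1:4]]);print("tool shift",np.round(R.from_euler("xyz",e).inv().apply(X-p),1),"turn",round(y-float(sys.argv[4]),3) if len(sys.argv)>4 else "")
E
python3 go.py 545 -309 231 0.05
```

```text
t 2.2 pos [ 191.1 -699.4  231.3] rpy [-3.142  0.     0.267] F [ 0.7 -0.1 -0.5] gap 85.4 grip 0.0 q [ 1.21  0.59  0.05  1.61 -0.03  0.94 -0.03]
tool shift [ 4.443e+02 -2.832e+02  3.000e-01] turn 0.217
```

servo_tool(
  deltas=[
    [44.4,-28.3,0,0],
    [44.4,-28.3,0,0],
    [44.4,-28.3,0,0],
    [44.4,-28.3,0,0],
    [44.4,-28.3,0,0],
  ],
  gripper=0,
  newtons=60,
)

```text
time_s: 2.82
tool_pos: [369.1, -503.1, 231.5]
tcp_rot: [3.141, -0.0, 0.267]
ft_force: [0.3, 0.3, 0.5]
finger_gap: -0.0
grip_force: 0.0
```

servo_tool(
  deltas=[
    [44.4,-28.3,0,0],
    [44.4,-28.3,0,0],
    [44.4,-28.3,0,0],
    [44.4,-28.3,0,0],
    [44.4,-28.3,0,0],
  ],
)

```text
time_s: 3.45
tool_pos: [546.0, -308.1, 231.6]
tcp_rot: [3.141, -0.0, 0.267]
ft_force: [0.3, -0.9, -0.3]
finger_gap: -0.3
grip_force: 0.0
```

servo_tool(
  deltas=[
    [0,0,40,0.11],
    [0,0,40,0.11],
    [0,0,0,0],
    [0,0,0,0],
    [0,0,0,0],
  ],
)

```text
time_s: 4.08
tool_pos: [546.0, -310.3, 153.3]
tcp_rot: [3.14, -0.003, 0.047]
ft_force: [-1.0, 0.4, -0.2]
finger_gap: 0.6
grip_force: 0.0
```

servo_tool(
  deltas=[
    [0,0,30,0],
    [0,0,30,0],
    [0,0,25,0],
    [0,0,0,0],
    [18,0,0,0],
  ],
)

```text
time_s: 4.7
tool_pos: [562.7, -309.7, 67.8]
tcp_rot: [3.141, -0.0, 0.045]
ft_force: [-0.1, -0.5, -0.1]
finger_gap: 0.1
grip_force: 0.0
```

servo_tool(
  deltas=[
    [8.7,2,0,-0.1],
    [8.7,2,0,-0.1],
    [8.7,2,0,-0.1],
    [8.7,2,0,-0.1],
    [0,0,0,0],
  ],
)

```text
time_s: 5.32
tool_pos: [600.4, -309.8, 68.0]
tcp_rot: [3.139, -0.002, 0.446]
ft_force: [0.6, 0.1, 0.6]
finger_gap: 0.1
grip_force: 0.1
```

```bash
cat > d.py <<'E'
import sys;from h import *
t=vision.capture("top");d=vision.capture("side")
def cr(f,b,s):return cv2.resize(f[b[1]:b[3],b[0]:b[2]],None,fx=s,fy=s,interpolation=cv2.INTER_CUBIC)
A=cr(t["frame"],(310,165,450,295),2.8);B=cr(d["frame"],(215,270,355,400),2.8)
cv2.imwrite("pics/"+sys.argv[1],np.hstack([A,B])[:,:,::-1])
E
python3 d.py l1.png; python3 go.py
```

```text
t 5.42 pos [ 600.2 -309.9   67.6] rpy [ 3.139e+00 -3.000e-03  4.460e-01] F [-0.3 -0.3  0.4] gap -0.2 grip 0.0 q [ 0.45  0.72 -0.06  1.82  0.07  0.59 -0.78]
```

View pics/l1.png

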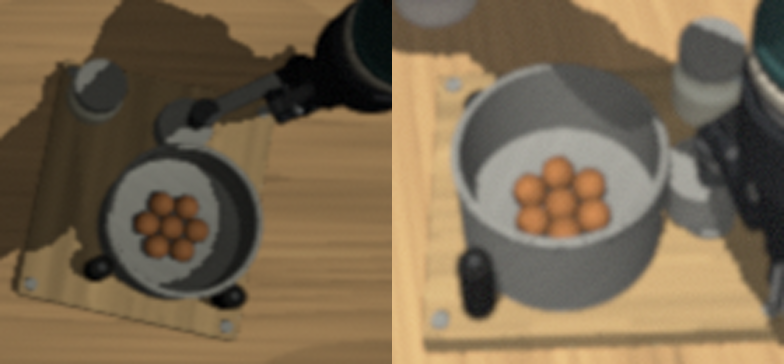

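The lever is following: it now points up and right in the top crop, with the fingers behind the knob at (290,95). The pot and beads are undisturbed.

servo_tool(
  deltas=[
    [8.7,2,0,-0.1],
    [8.7,2,0,-0.1],
    [8.7,2,0,-0.1],
    [8.7,2,0,-0.1],
    [8.7,2,0,-0.1],
  ],
)

```text
time_s: 6.05
tool_pos: [635.0, -296.3, 67.1]
tcp_rot: [-3.14, 0.008, 0.946]
ft_force: [-8.6, -7.0, 6.4]
finger_gap: -0.1
grip_force: 5.3
```

servo_tool(
  deltas=[
    [8.7,2,0,-0.1],
    [4.4,1,0,-0.05],
    [4.4,1,0,-0.05],
    [0,0,0,0],
    [0,0,0,0],
  ],
)

```text
time_s: 6.68
tool_pos: [647.9, -285.7, 67.1]
tcp_rot: [-3.14, 0.009, 1.141]
ft_force: [-5.3, -5.9, 3.5]
finger_gap: -0.2
grip_force: 4.4
```

servo_tool(
  deltas=[
    [4.4,1,0,-0.05],
    [4.4,1,0,-0.05],
    [0,0,0,0],
    [0,0,0,0],
    [0,0,0,0],
  ],
)

```text
time_s: 7.3
tool_pos: [652.6, -281.1, 67.2]
tcp_rot: [-3.14, 0.012, 1.24]
ft_force: [-5.2, -9.5, 4.3]
finger_gap: -0.6
grip_force: 5.8
```

servo_tool(
  deltas=[
    [3,0,0,0],
    [3,0,0,0],
    [0,0,0,0],
    [0,0,0,0],
    [0,0,0,0],
  ],
)

```text
time_s: 7.92
tool_pos: [654.6, -277.9, 67.2]
tcp_rot: [-3.141, 0.015, 1.239]
ft_force: [-5.6, -12.4, 2.5]
finger_gap: 0.1
grip_force: 7.1
```

servo_tool(
  deltas=[
    [4,0,0,0],
    [4,0,0,0],
    [0,0,0,0],
    [0,0,0,0],
    [0,0,0,0],
  ],
)

```text
time_s: 8.55
tool_pos: [656.2, -275.0, 67.3]
tcp_rot: [3.141, 0.02, 1.236]
ft_force: [-6.2, -18.2, 2.3]
finger_gap: 0.2
grip_force: 9.7
```

servo_tool(
  deltas=[
    [4,0,0,0],
    [4,0,0,0],
    [0,0,0,0],
    [0,0,0,0],
    [0,0,0,0],
  ],
)

```text
time_s: 9.18
tool_pos: [656.3, -274.8, 67.4]
tcp_rot: [3.142, 0.028, 1.232]
ft_force: [-8.5, -26.9, 3.4]
finger_gap: 0.2
grip_force: 13.9
```

servo_tool(
  deltas=[
    [-20,0,0,0],
    [-20,0,0,0],
    [0,0,-50,0],
    [0,0,-60,0],
    [0,0,-60,0],
  ],
)

```text
time_s: 9.8
tool_pos: [651.5, -286.8, 238.1]
tcp_rot: [3.141, -0.002, 1.249]
ft_force: [0.8, 0.4, 0.1]
finger_gap: 0.0
grip_force: 0.0
```

servo_tool(
  deltas=[
    [0,0,-60,0],
    [0,0,-60,0],
    [0,0,0,0],
    [0,0,0,0],
    [0,0,0,0],
  ],
)

```text
time_s: 10.42
tool_pos: [649.9, -287.8, 354.0]
tcp_rot: [-3.138, -0.0, 1.248]
ft_force: [0.8, 0.3, 0.1]
finger_gap: -0.1
grip_force: 0.0
```

```bash
python3 go.py 530 199 360 1.335
```

```text
t 10.43 pos [ 649.9 -287.8  354. ] rpy [-3.138 -0.     1.248] F [0.8 0.3 0.1] gap -0.1 grip 0.0 q [ 0.58  0.5  -0.35  1.5   0.18  1.18 -0.12]
tool shift [ 423.5 -268.3   -4.8] turn -0.087
```

servo_tool(
  deltas=[
    [42.3,-26.8,0,0],
    [42.3,-26.8,0,0],
    [42.3,-26.8,0,0],
    [42.3,-26.8,0,0],
    [42.3,-26.8,0,0],
  ],
  gripper=70,
)

```text
time_s: 11.05
tool_pos: [589.8, -43.7, 354.5]
tcp_rot: [-3.139, 0.0, 1.247]
ft_force: [0.6, 0.6, 0.0]
finger_gap: 69.8
grip_force: 0.0
```

servo_tool(
  deltas=[
    [42.3,-26.8,0,0],
    [42.3,-26.8,0,0],
    [42.3,-26.8,0,0],
    [42.3,-26.8,0,0],
    [42.3,-26.8,0,-0.087],
  ],
)

```text
time_s: 11.68
tool_pos: [530.1, 199.0, 354.7]
tcp_rot: [-3.139, 0.001, 1.336]
ft_force: [1.1, -0.1, 0.1]
finger_gap: 70.1
grip_force: 0.0
```

```bash
cat > e.py <<'E'
from h import *
np.set_printoptions(precision=1,suppress=True)
t=vision.capture("top");d=vision.capture("side")
def cr(f,b,s):return cv2.resize(f[b[1]:b[3],b[0]:b[2]],None,fx=s,fy=s,interpolation=cv2.INTER_CUBIC)
cv2.imwrite("pics/l2.png",np.hstack([cr(t["frame"],(310,165,450,295),2.8),cr(d["frame"],(190,70,330,200),2.8)])[:,:,::-1])
m=finder.silhouettes(t,"pot_mid")[0]; x0,y0,x1,y1=m["rect"];print("pot rim ctr",atz(t,((y0+y1)/2,(x0+x1)/2),88),m["rect"])
a=finder.pinpoint(t,"pot_mid")[0];b=finder.pinpoint(d,"pot_mid")[0];print("pot",tri(t,a["location"],d,b["location"]))
for x in finder.pinpoint(d,"paddle_center"):print("pad side",x)
for x in finder.pinpoint(t,"paddle_center"):print("pad top",x)
print("exp side",px(d,[531,200,245]),px(d,[531,200,130]),"top",px(t,[531,200,245]))
E
python3 e.py;python3 go.py 530 199 360 1.335
```

```text
pot rim ctr [ 499.8 -205.3   88. ] [345.5, 214.9, 404.3, 272.9]
pot (array([ 498.3, -205.1,   51.8]), np.float64(2.7968066021571345))
pad side {'location': [151.0, 247.6], 'score': 0.94}
pad side {'location': [140.3, 296.2], 'score': 0.82}
pad side {'location': [154.4, 302.4], 'score': 0.78}
pad side {'location': [335.0, 283.4], 'score': 0.18}
pad top {'location': [166.1, 191.6], 'score': 0.79}
pad top {'location': [224.8, 183.1], 'score': 0.76}
pad top {'location': [169.4, 159.9], 'score': 0.56}
pad top {'location': [143.6, 286.8], 'score': 0.22}
pad top {'location': [218.4, 155.1], 'score': 0.18}
exp side [np.float64(101.9208470236889), np.float64(243.37360930612087)] [np.float64(151.45110793366626), np.float64(247.11832488861762)] top [np.float64(212.042898569613), np.float64(165.16434570678092)]
t 12.03 pos [531.7 195.8 355.3] rpy [-3.140e+00  2.000e-03  1.331e+00] F [ 0.3 -0.1  0.6] gap 70.0 grip 0.0 q [-0.01  0.3  -0.54  1.81  0.18  1.07 -0.86]
tool shift [ 2.7 -2.5 -4.7] turn -0.004
```

View pics/l2.png

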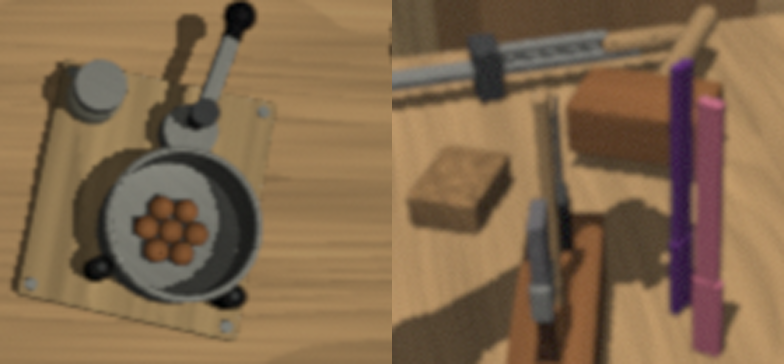

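Top crop: the lever now points straight away from the pot with its knob at (240,15), so the cam is clamped. The pot sits on both stops at about (499.5, -205). The paddle agrees with the middle slot at (531, 200), so I'll go down and grip it.

servo_tool(
  deltas=[
    [3.5,-1.5,25,0],
    [0,0,40,0],
    [0,0,0,0],
    [0,0,0,0],
    [0,0,0,0],
  ],
)

```text
time_s: 12.65
tool_pos: [532.0, 201.8, 293.0]
tcp_rot: [3.139, -0.002, 1.333]
ft_force: [0.2, -0.9, -0.2]
finger_gap: 70.0
grip_force: 0.0
```

```bash
python3 go.py 531 200 181 1.335
```

```text
t 12.65 pos [532.  201.8 293. ] rpy [ 3.139e+00 -2.000e-03  1.333e+00] F [ 0.2 -0.9 -0.2] gap 70.0 grip 0.0 q [-0.04  0.36 -0.53  1.89  0.22  0.94 -0.91]
tool shift [ -2.2  -0.8 112. ] turn -0.002
```

servo_tool(
  deltas=[
    [-1,0,40,0],
    [0,0,40,0],
    [0,0,32,0],
    [0,0,0,0],
    [0,0,0,0],
  ],
)

```text
time_s: 13.28
tool_pos: [531.8, 201.4, 181.0]
tcp_rot: [3.139, -0.002, 1.334]
ft_force: [0.5, 0.0, -0.5]
finger_gap: 70.2
grip_force: 0.0
```

servo_tool(
  deltas=[
    [0,0,0,0],
    [0,0,0,0],
    [0,0,0,0],
    [0,0,0,0],
    [0,0,0,0],
  ],
  gripper=0,
  newtons=70,
)

```text
time_s: 13.9
tool_pos: [530.7, 200.8, 179.8]
tcp_rot: [3.141, -0.0, 1.334]
ft_force: [-1.0, -0.1, 4.9]
finger_gap: 8.9
grip_force: 68.7
```

```bash
python3 go.py 531 200 181 1.335
```

```text
t 13.9 pos [530.7 200.8 179.8] rpy [ 3.141 -0.     1.334] F [-1.  -0.1  4.9] gap 8.9 grip 68.7 q [-0.1   0.5  -0.47  2.    0.33  0.72 -1.01]
tool shift [-0.7  0.5 -1.2] turn -0.001
```

servo_tool(
  deltas=[
    [0,0,-20,0],
    [0,0,-45,0],
    [0,0,-50,0],
    [0,0,-55,0],
    [0,0,-50,0],
  ],
)

```text
time_s: 14.52
tool_pos: [530.3, 200.3, 400.7]
tcp_rot: [3.141, 0.0, 1.334]
ft_force: [1.0, 0.2, -0.3]
finger_gap: 9.3
grip_force: 68.1
```

```bash
python3 go.py 462 -198 400 1.38
```

```text
t 14.53 pos [530.3 200.3 400.7] rpy [3.141 0.    1.334] F [ 1.   0.2 -0.3] gap 9.3 grip 68.1 q [ 0.    0.27 -0.56  1.75  0.15  1.17 -0.84]
tool shift [-403.2   27.1    0.7] turn -0.046
```

servo_tool(
  deltas=[
    [-40.3,2.7,0,0],
    [-40.3,2.7,0,0],
    [-40.3,2.7,0,0],
    [-40.3,2.7,0,0],
    [-40.3,2.7,0,0],
  ],
)

```text
time_s: 15.15
tool_pos: [495.7, 0.1, 398.8]
tcp_rot: [-3.141, 0.0, 1.334]
ft_force: [0.8, -1.0, -0.2]
finger_gap: 9.1
grip_force: 68.3
```

servo_tool(
  deltas=[
    [-40.3,2.7,0,0],
    [-40.3,2.7,0,0],
    [-40.3,2.7,0,0],
    [-40.3,2.7,0,0],
    [-40.3,2.7,0,-0.046],
  ],
)

```text
time_s: 15.78
tool_pos: [461.5, -198.7, 398.8]
tcp_rot: [-3.141, 0.0, 1.381]
ft_force: [0.2, 0.5, -0.7]
finger_gap: 9.5
grip_force: 68.3
```

servo_tool(
  deltas=[
    [0,0,40,0],
    [0,0,40,0],
    [0,0,40,0],
    [0,0,0,0],
    [0,0,0,0],
  ],
)

```text
time_s: 16.4
tool_pos: [463.0, -197.7, 280.3]
tcp_rot: [3.14, 0.0, 1.38]
ft_force: [0.4, -0.3, 0.8]
finger_gap: 9.5
grip_force: 68.2
```

```bash
cat > f.py <<'E'
from h import *
np.set_printoptions(precision=1,suppress=True)
t=vision.capture("top");d=vision.capture("side")
def cr(f,b,s):return cv2.resize(f[b[1]:b[3],b[0]:b[2]],None,fx=s,fy=s,interpolation=cv2.INTER_CUBIC)
cv2.imwrite("pics/l3.png",np.hstack([cr(t["frame"],(310,165,450,295),2.8),cr(d["frame"],(190,200,350,400),1.82)])[:,:,::-1])
m=finder.pinpoint(t,"paddle_foot");n=finder.pinpoint(d,"paddle_foot")
print([(x["location"],x["score"]) for x in m],[(x["location"],x["score"]) for x in n])
p=np.array(manip.read_state()["tool_pos"]);f=p-[0,0,165];print(p,"exp foot",px(t,f),px(d,f))
E
python3 f.py; python3 go.py 462 -198 197 1.38
```

```text
[([180.6, 205.4], 0.76), ([184.3, 174.3], 0.74), ([259.9, 376.6], 0.55)] [([191.5, 301.3], 0.86), ([178.6, 293.3], 0.73), ([313.4, 248.8], 0.6), ([341.0, 269.4], 0.21)]
[ 463.2 -197.8  280.9] exp foot [np.float64(260.18989902370004), np.float64(374.26473276379124)] [np.float64(310.5229153622399), np.float64(246.82612402115262)]
t 16.6 pos [ 463.2 -197.8  280.9] rpy [3.138e+00 1.000e-03 1.380e+00] F [ 1.  -0.2  0.2] gap 9.6 grip 68.2 q [ 0.57  0.26 -0.31  2.04  0.11  0.85  0.01]
tool shift [-0.3 -1.5 83.9] turn -0.0
```

View pics/l3.png

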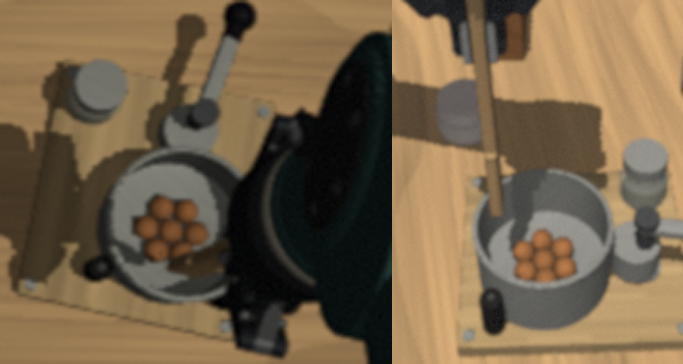

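```bash
cat > g.py <<'E'
from h import *
np.set_printoptions(precision=1,suppress=True)
t=vision.capture("top");d=vision.capture("side")
print(tri(t,(259.9,376.6),d,(313.4,248.8)),manip.read_state()["tool_pos"])
for p,n in((t,"top"),(d,"side")):
    for x in finder.silhouettes(p,"paddle_center"):
        m=x["region"];r,c=np.nonzero(m)
        if c.mean()>(300 if n=="top" else 0) and (n=="top" or c.mean()<262) and r.mean()>220:
            print(n,x["rect"],x["score"]);k=r>=r.max()-4;print("lowest rows",r.max(),c[k].min(),c[k].max(), "ray at foot z",atz(p,(r.max(),c[k].mean()),116))
    print(finder.pinpoint(p,"paddle_foot"))
E
python3 g.py
```

```text
(array([ 464.7, -202.8,  114.8]), np.float64(0.6346405910698273)) [ 462.8 -197.7  280.4]
[{'location': [181.7, 205.0], 'score': 0.63}, {'location': [261.0, 374.3], 'score': 0.61}, {'location': [183.4, 176.9], 'score': 0.57}, {'location': [173.3, 393.1], 'score': 0.48}]
side [230.3, 188.2, 250.5, 316.8] 0.83
lowest rows 318 244 250 ray at foot z [ 461.3 -211.2  116. ]
[{'location': [179.5, 293.9], 'score': 0.74}, {'location': [194.8, 302.7], 'score': 0.68}, {'location': [312.2, 250.7], 'score': 0.57}]
```

servo_tool(
  deltas=[
    [0,-1,25,0],
    [0,0,25,0],
    [0,0,20,0],
    [0,0,13,0],
    [0,0,0,0],
  ],
)

```text
time_s: 17.52
tool_pos: [460.7, -197.2, 195.6]
tcp_rot: [-3.14, -0.0, 1.38]
ft_force: [-0.3, 0.8, 0.6]
finger_gap: 8.7
grip_force: 68.3
```

```bash
python3 go.py 462 -197 197 1.38
```

```text
t 17.52 pos [ 460.7 -197.2  195.6] rpy [-3.14 -0.    1.38] F [-0.3  0.8  0.6] gap 8.7 grip 68.3 q [ 0.54  0.38 -0.29  2.13  0.17  0.66 -0.05]
tool shift [ 0.4  1.2 -1.4] turn -0.0
```

servo_tool(
  deltas=[
    [12.2,5.6,0,0],
    [8.0,7.4,0,0],
    [4.7,8.9,0,0],
    [2.2,8.7,0,0],
    [0.3,8.3,0,0],
  ],
)

```text
time_s: 18.15
tool_pos: [505.4, -177.9, 196.4]
tcp_rot: [3.141, 0.0, 1.38]
ft_force: [-0.3, 0.4, -1.0]
finger_gap: 9.3
grip_force: 68.2
```

servo_tool(
  deltas=[
    [-1.3,8.0,0,0],
    [-3.7,7.3,0,0],
    [-5.7,5.7,0,0],
    [-7.3,3.7,0,0],
    [-8.0,1.3,0,0],
  ],
)

```text
time_s: 18.77
tool_pos: [525.2, -209.1, 196.3]
tcp_rot: [-3.142, 0.0, 1.38]
ft_force: [0.0, 0.2, -0.2]
finger_gap: 9.1
grip_force: 68.3
```

servo_tool(
  deltas=[
    [-8.0,-1.3,0,0],
    [-7.3,-3.7,0,0],
    [-5.7,-5.7,0,0],
    [-3.7,-7.3,0,0],
    [-1.3,-8.0,0,0],
  ],
)

```text
time_s: 19.4
tool_pos: [494.3, -227.7, 196.3]
tcp_rot: [-3.141, -0.001, 1.38]
ft_force: [0.1, 1.8, 0.1]
finger_gap: 9.4
grip_force: 68.4
```

servo_tool(
  deltas=[
    [1.3,-8.0,0,0],
    [3.7,-7.3,0,0],
    [5.7,-5.7,0,0],
    [7.3,-3.7,0,0],
    [8.0,-1.3,0,0],
  ],
)

```text
time_s: 20.02
tool_pos: [474.1, -197.7, 196.3]
tcp_rot: [3.142, 0.0, 1.38]
ft_force: [0.4, 0.6, -0.3]
finger_gap: 9.1
grip_force: 68.3
```

```bash
cat > k.py <<'E'
import sys
from h import *
t=vision.capture("top");d=vision.capture("side")
def cr(f,b,s):return cv2.resize(f[b[1]:b[3],b[0]:b[2]],None,fx=s,fy=s,interpolation=cv2.INTER_CUBIC)
cv2.imwrite("pics/"+sys.argv[1],np.hstack([cr(t["frame"],(310,165,450,295),2.8),cr(d["frame"],(190,200,350,400),1.82)])[:,:,::-1])
for p in(t,d):print([(np.round(x["location"]),round(x["score"],2)) for x in finder.pinpoint(p,"paddle_foot")])
p=np.array(manip.read_state()["tool_pos"]);f=p-[0,2,165];print(p,"exp foot",px(t,f),px(d,f))
E
python3 k.py l4.png; python3 go.py 474 -198 197 1.38
```

```text
[(array([180., 205.]), 0.79), (array([183., 175.]), 0.69), (array([254., 361.]), 0.68), (array([142., 289.]), 0.49), (array([258., 367.]), 0.44)]
[(array([342., 260.]), 0.85), (array([192., 302.]), 0.77), (array([181., 293.]), 0.62)]
[ 474.49098622 -198.09398072  196.33904114] exp foot [np.float64(257.83034704541774), np.float64(367.64707460185474)] [np.float64(342.59124094189895), np.float64(257.3509312876978)]
t 20.23 pos [ 474.5 -198.1  196.3] rpy [3.141 0.    1.381] F [ 0.9 -0.5 -0.6] gap 9.3 grip 68.3 q [ 0.53  0.39 -0.29  2.1   0.17  0.67 -0.06]
tool shift [-0.  -0.5 -0.7] turn 0.001
```

View pics/l4.png

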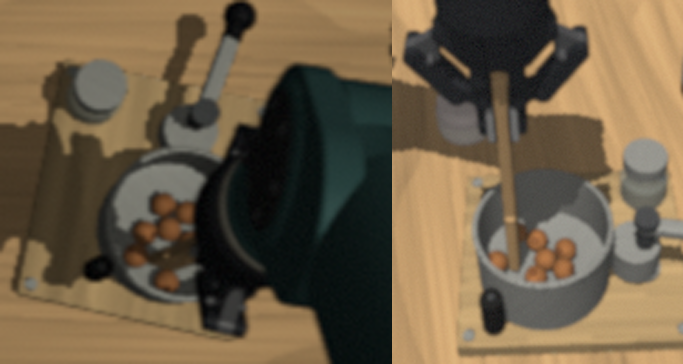

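The top crop shows the foot at about (165,260) on the stop side. The beads are scattered, all inside the pot, and the lever is still clamped. I'll continue with turn 2 and then a tighter turn 3.

servo_tool(
  deltas=[
    [8.0,1.3,0,0],
    [7.3,3.7,0,0],
    [5.7,5.7,0,0],
    [3.7,7.3,0,0],
    [1.3,8.0,0,0],
  ],
)

```text
time_s: 20.85
tool_pos: [505.0, -179.2, 196.5]
tcp_rot: [3.141, 0.002, 1.379]
ft_force: [-0.8, -4.0, 0.1]
finger_gap: 9.3
grip_force: 68.5
```

servo_tool(
  deltas=[
    [-1.3,8.0,0,0],
    [-3.7,7.3,0,0],
    [-5.7,5.7,0,0],
    [-7.3,3.7,0,0],
    [-8.0,1.3,0,0],
  ],
)

```text
time_s: 21.48
tool_pos: [525.2, -208.7, 196.2]
tcp_rot: [-3.141, -0.0, 1.38]
ft_force: [0.3, -0.6, -0.6]
finger_gap: 9.0
grip_force: 68.3
```

servo_tool(
  deltas=[
    [-8.0,-1.3,0,0],
    [-7.3,-3.7,0,0],
    [-5.7,-5.7,0,0],
    [-3.7,-7.3,0,0],
    [-1.3,-8.0,0,0],
  ],
)

```text
time_s: 22.1
tool_pos: [494.4, -227.2, 196.4]
tcp_rot: [-3.141, -0.002, 1.381]
ft_force: [0.4, 4.0, 0.2]
finger_gap: 9.1
grip_force: 68.3
```

servo_tool(
  deltas=[
    [1.3,-8.0,0,0],
    [3.7,-7.3,0,0],
    [5.7,-5.7,0,0],
    [7.3,-3.7,0,0],
    [8.0,-1.3,0,0],
  ],
)

```text
time_s: 22.72
tool_pos: [474.1, -197.9, 196.4]
tcp_rot: [3.141, 0.0, 1.38]
ft_force: [0.9, 0.2, -1.2]
finger_gap: 8.9
grip_force: 68.3
```

servo_tool(
  deltas=[
    [6.5,6.0,0,0],
    [5.9,3.0,0,0],
    [4.6,4.6,0,0],
    [3.0,5.9,0,0],
    [1.0,6.5,0,0],
  ],
)

```text
time_s: 23.35
tool_pos: [504.1, -182.6, 196.3]
tcp_rot: [-3.142, -0.0, 1.38]
ft_force: [-0.2, -0.4, 0.4]
finger_gap: 9.1
grip_force: 68.3
```

servo_tool(
  deltas=[
    [-1.0,6.5,0,0],
    [-3.0,5.9,0,0],
    [-4.6,4.6,0,0],
    [-5.9,3.0,0,0],
    [-6.5,1.0,0,0],
  ],
)

```text
time_s: 23.98
tool_pos: [520.2, -208.0, 196.3]
tcp_rot: [-3.142, 0.0, 1.38]
ft_force: [-0.6, 0.4, -0.5]
finger_gap: 9.3
grip_force: 68.3
```

servo_tool(
  deltas=[
    [-6.5,-1.0,0,0],
    [-5.9,-3.0,0,0],
    [-4.6,-4.6,0,0],
    [-3.0,-5.9,0,0],
    [-1.0,-6.5,0,0],
  ],
)

```text
time_s: 24.6
tool_pos: [495.0, -223.9, 196.3]
tcp_rot: [-3.141, 0.0, 1.38]
ft_force: [1.6, 0.1, -0.5]
finger_gap: 9.2
grip_force: 68.3
```

servo_tool(
  deltas=[
    [1.0,-6.5,0,0],
    [3.0,-5.9,0,0],
    [4.6,-4.6,0,0],
    [5.9,-3.0,0,0],
    [6.5,-1.0,0,0],
  ],
)

```text
time_s: 25.22
tool_pos: [476.7, -198.5, 195.8]
tcp_rot: [-3.136, 0.0, 1.38]
ft_force: [-0.2, -0.7, -0.3]
finger_gap: 8.8
grip_force: 68.6
```

```bash
python3 k.py l5.png; python3 go.py 479 -199 197 1.38
```

```text
[(array([180., 205.]), 0.75), (array([184., 175.]), 0.75), (array([259., 368.]), 0.56), (array([250., 381.]), 0.53)]
[(array([344., 259.]), 0.87), (array([191., 302.]), 0.62), (array([181., 292.]), 0.61)]
[ 477.51460786 -199.02527852  195.71310769] exp foot [np.float64(256.51004902822234), np.float64(367.99440487018876)] [np.float64(342.9311311811069), np.float64(259.327021083905)]
t 25.43 pos [ 477.5 -199.   195.7] rpy [-3.138  0.     1.38 ] F [ 0.6  0.  -0.8] gap 9.0 grip 68.6 q [ 0.53  0.4  -0.29  2.09  0.18  0.68 -0.07]
tool shift [ 0.3  1.4 -1.3] turn 0.0
```

View pics/l5.png

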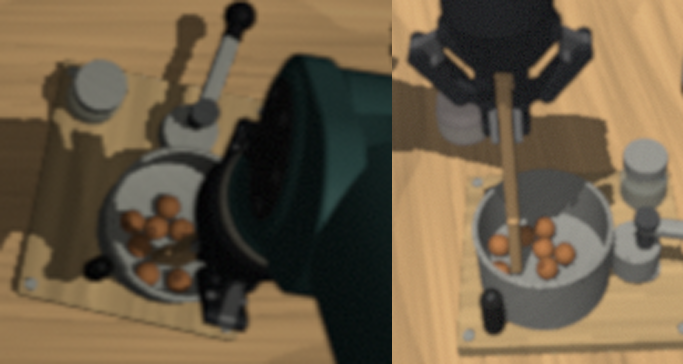

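The top crop shows all seven beads mixed, with the paddle at about (175,250). For certainty I'll make one sweep through the middle to shift the centre bead, then another turn and a half.

servo_tool(
  deltas=[
    [0,9,0,0],
    [0,9,0,0],
    [0,9,0,0],
    [0,9,0,0],
    [0,9,0,0],
  ],
)

```text
time_s: 26.05
tool_pos: [523.4, -207.9, 195.9]
tcp_rot: [-3.141, -0.0, 1.38]
ft_force: [-0.0, 0.5, -0.4]
finger_gap: 9.0
grip_force: 68.7
```

servo_tool(
  deltas=[
    [-7.4,-1.2,0,0],
    [-6.7,-3.4,0,0],
    [-5.3,-5.3,0,0],
    [-3.4,-6.7,0,0],
    [-1.2,-7.4,0,0],
  ],
)

```text
time_s: 26.68
tool_pos: [494.3, -227.1, 196.4]
tcp_rot: [-3.142, 0.0, 1.379]
ft_force: [-0.0, -0.6, -0.7]
finger_gap: 9.5
grip_force: 68.7
```

servo_tool(
  deltas=[
    [1.2,-7.4,0,0],
    [3.4,-6.7,0,0],
    [5.3,-5.3,0,0],
    [6.7,-3.4,0,0],
    [7.4,-1.2,0,0],
  ],
)

```text
time_s: 27.3
tool_pos: [476.1, -198.1, 196.3]
tcp_rot: [3.142, 0.0, 1.38]
ft_force: [0.3, -0.2, -1.3]
finger_gap: 9.1
grip_force: 68.7
```

servo_tool(
  deltas=[
    [7.4,1.2,0,0],
    [6.7,3.4,0,0],
    [5.3,5.3,0,0],
    [3.4,6.7,0,0],
    [1.2,7.4,0,0],
  ],
)

```text
time_s: 27.92
tool_pos: [504.8, -180.6, 196.4]
tcp_rot: [3.141, 0.001, 1.38]
ft_force: [-1.2, -0.9, -0.4]
finger_gap: 9.2
grip_force: 68.8
```

servo_tool(
  deltas=[
    [-1.2,7.4,0,0],
    [-3.4,6.7,0,0],
    [-5.3,5.3,0,0],
    [-6.7,3.4,0,0],
    [-7.4,1.2,0,0],
  ],
)

```text
time_s: 28.55
tool_pos: [523.3, -208.5, 196.3]
tcp_rot: [3.142, -0.0, 1.379]
ft_force: [0.4, 0.7, 0.3]
finger_gap: 9.0
grip_force: 68.7
```

servo_tool(
  deltas=[
    [-7.4,-1.2,0,0],
    [-6.7,-3.4,0,0],
    [-5.3,-5.3,0,0],
    [-3.4,-6.7,0,0],
    [-1.2,-7.4,0,0],
  ],
)

```text
time_s: 29.18
tool_pos: [494.7, -226.1, 196.4]
tcp_rot: [3.141, -0.001, 1.38]
ft_force: [1.2, 1.6, -0.1]
finger_gap: 9.3
grip_force: 68.7
```

servo_tool(
  deltas=[
    [1.2,-7.4,0,0],
    [3.4,-6.7,0,0],
    [5.3,-5.3,0,0],
    [6.7,-3.4,0,0],
    [7.4,-1.2,0,0],
  ],
)

```text
time_s: 29.8
tool_pos: [476.1, -198.2, 196.3]
tcp_rot: [3.142, 0.0, 1.38]
ft_force: [0.1, -0.6, -1.0]
finger_gap: 9.0
grip_force: 68.7
```

servo_tool(
  deltas=[
    [0,5,0,0],
    [0,5,-10,0],
    [0,0,-20,0],
    [0,0,-40,0],
    [0,0,-40,0],
  ],
)

```text
time_s: 30.42
tool_pos: [486.4, -201.0, 308.0]
tcp_rot: [3.141, -0.0, 1.379]
ft_force: [0.6, -0.1, 0.3]
finger_gap: 9.3
grip_force: 68.7
```

servo_tool(
  deltas=[
    [0,0,-45,0],
    [0,0,-45,0],
    [0,0,0,0],
    [0,0,0,0],
    [0,0,0,0],
  ],
)

```text
time_s: 31.05
tool_pos: [485.0, -200.5, 394.9]
tcp_rot: [-3.139, -0.001, 1.38]
ft_force: [0.3, -0.3, -0.3]
finger_gap: 9.3
grip_force: 68.8
```

```bash
python3 go.py 530.5 200.5 400 1.334
```

```text
t 31.05 pos [ 485.  -200.5  394.9] rpy [-3.139e+00 -1.000e-03  1.380e+00] F [ 0.3 -0.3 -0.3] gap 9.3 grip 68.8 q [ 0.58  0.19 -0.33  1.85  0.07  1.12  0.04]
tool shift [402.4 -31.5  -4.8] turn 0.046
```

servo_tool(
  deltas=[
    [40.2,-3.2,-1,0],
    [40.2,-3.2,-1,0],
    [40.2,-3.2,-1,0],
    [40.2,-3.2,-1,0],
    [40.2,-3.2,-1,0],
  ],
)

```text
time_s: 31.68
tool_pos: [507.7, 0.8, 400.0]
tcp_rot: [-3.139, 0.0, 1.38]
ft_force: [-0.3, 0.0, -0.9]
finger_gap: 9.2
grip_force: 68.8
```

servo_tool(
  deltas=[
    [40.2,-3.2,0,0],
    [40.2,-3.2,0,0],
    [40.2,-3.2,0,0],
    [40.2,-3.2,0,0],
    [40.2,-3.2,0,0.046],
  ],
)

```text
time_s: 32.3
tool_pos: [530.4, 200.9, 399.8]
tcp_rot: [-3.139, 0.002, 1.332]
ft_force: [-1.4, -0.2, -0.4]
finger_gap: 9.0
grip_force: 68.8
```

servo_tool(
  deltas=[
    [0,0,30,0],
    [0,0,40,0],
    [0,0,40,0],
    [0,0,20,0],
    [0,0,0,0],
  ],
)

```text
time_s: 32.92
tool_pos: [529.0, 199.0, 268.4]
tcp_rot: [-3.136, 0.004, 1.334]
ft_force: [-0.1, 0.1, -0.1]
finger_gap: 9.1
grip_force: 68.7
```

```bash
python3 go.py 530.7 200.8 270 1.334; cat > m.py <<'E'
from h import *
t=vision.capture("top");d=vision.capture("side")
def cr(f,b,s):return cv2.resize(f[b[1]:b[3],b[0]:b[2]],None,fx=s,fy=s,interpolation=cv2.INTER_CUBIC)
cv2.imwrite("pics/m1.png",np.hstack([cr(t["frame"],(310,165,450,295),2.8),cr(d["frame"],(200,110,300,240),2.8)])[:,:,::-1])
for p in(t,d):print([(np.round(x["location"]),round(x["score"],2)) for x in finder.pinpoint(p,"paddle_foot")])
p=np.array(manip.read_state()["tool_pos"]);f=p-[0,0,165];print(p,"exp foot",px(t,f),px(d,f))
E
python3 m.py
```

```text
t 32.92 pos [529.  199.  268.4] rpy [-3.136  0.004  1.334] F [-0.1  0.1 -0.1] gap 9.1 grip 68.7 q [-0.04  0.39 -0.53  1.92  0.25  0.91 -0.93]
tool shift [ 2.1  1.2 -1.6] turn 0.0
[(array([186., 178.]), 0.72), (array([225., 186.]), 0.56), (array([182., 203.]), 0.55)]
[(array([180., 289.]), 0.87), (array([165., 250.]), 0.73), (array([191., 303.]), 0.56)]
[531.43999103 200.55696221 272.27449949] exp foot [np.float64(223.65381679787197), np.float64(183.1933959768935)] [np.float64(160.16169090265268), np.float64(247.94821257187283)]
```

View pics/m1.png

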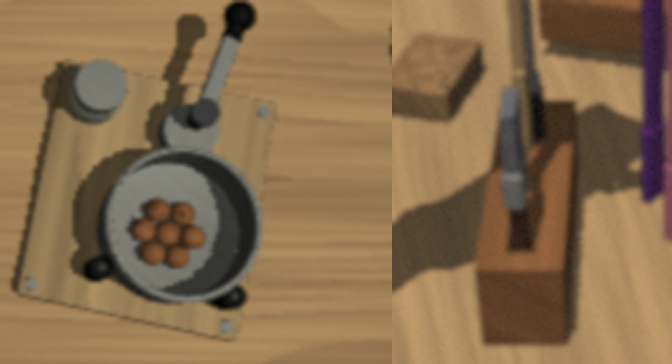

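The beads have rolled back to the middle, all seven in the pot, and the clamp is holding. Bead identities can't be told apart in the picture, and there is plenty of time (33 of 70 s). I'll stir once more, with sweeps through the middle, so that every bead is surely shifted.

servo_tool(
  deltas=[
    [0,0,-30,0],
    [0,0,-50,0],
    [0,0,-48,0],
    [0,0,0,0],
    [-20,1.5,0,0],
  ],
)

```text
time_s: 33.75
tool_pos: [527.3, 181.9, 400.3]
tcp_rot: [3.14, -0.002, 1.337]
ft_force: [-0.5, -0.1, -0.5]
finger_gap: 9.4
grip_force: 68.8
```

servo_tool(
  deltas=[
    [-42.5,2.8,0,0],
    [-42.5,2.8,0,0],
    [-42.5,2.8,0,0],
    [-42.5,2.8,0,0],
    [-42.5,2.8,0,0],
  ],
)

```text
time_s: 34.38
tool_pos: [490.4, -30.9, 399.0]
tcp_rot: [-3.141, 0.0, 1.334]
ft_force: [0.1, -1.0, 0.6]
finger_gap: 8.9
grip_force: 68.8
```

servo_tool(
  deltas=[
    [-42.5,2.8,0,0],
    [-42.5,2.8,0,0],
    [-42.5,2.8,0,0],
    [-42.5,2.8,0,-0.046],
    [0,0,0,0],
  ],
)

```text
time_s: 35.0
tool_pos: [460.5, -201.6, 398.6]
tcp_rot: [-3.14, 0.002, 1.372]
ft_force: [0.7, 0.4, -0.8]
finger_gap: 9.2
grip_force: 68.8
```

```bash
python3 go.py 461 -197 196.5 1.38
```

```text
t 35.0 pos [ 460.5 -201.6  398.6] rpy [-3.140e+00  2.000e-03  1.372e+00] F [ 0.7  0.4 -0.8] gap 9.2 grip 68.8 q [ 0.6   0.15 -0.32  1.88  0.05  1.12  0.06]
tool shift [ 4.900e+00 -1.000e-01  2.021e+02] turn -0.008
```

servo_tool(
  deltas=[
    [2.5,0,45,-0.005],
    [0,0,45,0],
    [0,0,45,0],
    [0,0,42,0],
    [0,0,25,0],
  ],
)

```text
time_s: 35.62
tool_pos: [461.6, -193.4, 195.2]
tcp_rot: [-3.139, -0.001, 1.386]
ft_force: [0.2, -0.1, -0.7]
finger_gap: 9.0
grip_force: 68.7
```

servo_tool(
  deltas=[
    [12.2,5.6,0,0],
    [8.0,7.4,0,0],
    [4.7,8.9,0,0],
    [2.2,8.7,0,0],
    [0.3,8.3,0,0],
  ],
)

```text
time_s: 36.25
tool_pos: [507.0, -175.4, 197.8]
tcp_rot: [3.141, 0.0, 1.385]
ft_force: [-0.9, 0.2, -0.2]
finger_gap: 9.4
grip_force: 68.5
```

servo_tool(
  deltas=[
    [-1.3,8.0,0,0],
    [-3.7,7.3,0,0],
    [-5.7,5.7,0,0],
    [-7.3,3.7,0,0],
    [-8.0,1.3,0,0],
  ],
)

```text
time_s: 36.88
tool_pos: [526.7, -206.3, 197.2]
tcp_rot: [-3.141, 0.0, 1.385]
ft_force: [-0.7, -0.6, -1.2]
finger_gap: 9.2
grip_force: 68.7
```

servo_tool(
  deltas=[
    [0,-10,0,0],
    [0,-10,0,0],
    [0,-10,0,0],
    [0,-10,0,0],
    [0,-10,0,0],
  ],
)

```text
time_s: 37.5
tool_pos: [483.3, -197.3, 199.1]
tcp_rot: [3.126, 0.0, 1.386]
ft_force: [9.0, -1.8, -1.8]
finger_gap: 9.2
grip_force: 69.2
```

servo_tool(
  deltas=[
    [7.4,1.2,0,0],
    [6.7,3.4,0,0],
    [5.3,5.3,0,0],
    [3.4,6.7,0,0],
    [1.2,7.4,0,0],
  ],
)

```text
time_s: 38.12
tool_pos: [504.8, -176.9, 196.7]
tcp_rot: [-3.139, 0.0, 1.385]
ft_force: [0.4, 0.3, -0.8]
finger_gap: 9.3
grip_force: 68.9
```

servo_tool(
  deltas=[
    [-1.2,7.4,0,0],
    [-3.4,6.7,0,0],
    [-5.3,5.3,0,0],
    [-6.7,3.4,0,0],
    [-7.4,1.2,0,0],
  ],
)

```text
time_s: 38.75
tool_pos: [524.8, -206.0, 197.3]
tcp_rot: [-3.142, 0.0, 1.384]
ft_force: [-0.1, -0.4, 0.6]
finger_gap: 9.2
grip_force: 68.9
```

servo_tool(
  deltas=[
    [-7.4,-1.2,0,0],
    [-6.7,-3.4,0,0],
    [-5.3,-5.3,0,0],
    [-3.4,-6.7,0,0],
    [-1.2,-7.4,0,0],
  ],
)

```text
time_s: 39.38
tool_pos: [496.1, -224.4, 197.3]
tcp_rot: [-3.141, 0.0, 1.385]
ft_force: [0.1, -0.3, -0.4]
finger_gap: 9.1
grip_force: 68.9
```

servo_tool(
  deltas=[
    [1.2,-7.4,0,0],
    [3.4,-6.7,0,0],
    [5.3,-5.3,0,0],
    [6.7,-3.4,0,0],
    [7.4,-1.2,0,0],
  ],
)

```text
time_s: 40.0
tool_pos: [477.5, -195.6, 197.3]
tcp_rot: [-3.141, -0.0, 1.385]
ft_force: [-0.5, -0.2, 0.1]
finger_gap: 9.3
grip_force: 68.9
```

servo_tool(
  deltas=[
    [0,9.6,0,0],
    [0,9.6,0,0],
    [0,9.6,0,0],
    [0,9.6,0,0],
    [0,9.6,0,0],
  ],
)

```text
time_s: 40.62
tool_pos: [525.5, -205.5, 197.2]
tcp_rot: [-3.142, 0.0, 1.385]
ft_force: [-0.7, -0.0, -0.5]
finger_gap: 8.9
grip_force: 68.9
```

servo_tool(
  deltas=[
    [-7.4,-1.2,0,0],
    [-6.7,-3.4,0,0],
    [-5.3,-5.3,0,0],
    [-3.4,-6.7,0,0],
    [-1.2,-7.4,0,0],
  ],
)

```text
time_s: 41.25
tool_pos: [495.9, -224.6, 197.4]
tcp_rot: [-3.141, 0.0, 1.384]
ft_force: [-0.1, 0.8, -0.9]
finger_gap: 9.2
grip_force: 68.9
```

servo_tool(
  deltas=[
    [1.2,-7.4,0,0],
    [3.4,-6.7,0,0],
    [5.3,-5.3,0,0],
    [6.7,-3.4,0,0],
    [7.4,-1.2,0,0],
  ],
)

```text
time_s: 41.88
tool_pos: [477.6, -195.5, 197.3]
tcp_rot: [3.142, -0.0, 1.385]
ft_force: [0.2, -0.3, 0.1]
finger_gap: 9.0
grip_force: 68.9
```

servo_tool(
  deltas=[
    [0,5,0,0],
    [0,5,-10,0],
    [0,0,-25,0],
    [0,0,-45,0],
    [0,0,-45,0],
  ],
)

```text
time_s: 42.5
tool_pos: [487.9, -198.5, 324.2]
tcp_rot: [3.141, -0.0, 1.384]
ft_force: [-0.1, -0.1, -0.1]
finger_gap: 8.9
grip_force: 68.8
```

servo_tool(
  deltas=[
    [0,0,-45,0],
    [0,0,-34,0],
    [0,0,0,0],
    [0,0,0,0],
    [0,0,0,0],
  ],
)

```text
time_s: 43.12
tool_pos: [486.7, -198.1, 399.9]
tcp_rot: [-3.139, -0.001, 1.385]
ft_force: [-0.6, -0.0, 0.2]
finger_gap: 9.2
grip_force: 69.0
```

```bash
python3 go.py 530.7 200.8 400 1.334
```

```text
t 43.12 pos [ 486.7 -198.1  399.9] rpy [-3.139e+00 -1.000e-03  1.385e+00] F [-0.6 -0.   0.2] gap 9.2 grip 69.0 q [ 0.58  0.18 -0.34  1.84  0.07  1.13  0.04]
tool shift [ 4.001e+02 -3.050e+01  2.000e-01] turn 0.051
```

servo_tool(
  deltas=[
    [40,-3.05,0,0],
    [40,-3.05,0,0],
    [40,-3.05,0,0],
    [40,-3.05,0,0],
    [40,-3.05,0,0],
  ],
)

```text
time_s: 43.75
tool_pos: [508.9, 2.3, 400.1]
tcp_rot: [-3.139, 0.0, 1.385]
ft_force: [-0.4, 0.1, -0.7]
finger_gap: 9.3
grip_force: 69.0
```

servo_tool(
  deltas=[
    [40,-3.05,0,0],
    [40,-3.05,0,0],
    [40,-3.05,0,0],
    [40,-3.05,0,0],
    [40,-3.05,0,0.051],
  ],
)

```text
time_s: 44.38
tool_pos: [531.1, 201.4, 399.9]
tcp_rot: [-3.139, 0.001, 1.332]
ft_force: [-0.1, 0.1, 0.2]
finger_gap: 9.0
grip_force: 69.0
```

servo_tool(
  deltas=[
    [0,0,40,0],
    [0,0,45,0],
    [0,0,45,0],
    [0,0,0,0],
    [0,0,0,0],
  ],
)

```text
time_s: 45.0
tool_pos: [532.1, 201.1, 272.2]
tcp_rot: [3.141, -0.001, 1.334]
ft_force: [0.7, 0.4, 0.5]
finger_gap: 8.9
grip_force: 68.8
```

```bash
sed -i 's/m1.png/m2.png/' m.py; python3 m.py; python3 go.py 530.7 200.8 180 1.334
```

```text
[(array([181., 204.]), 0.98), (array([184., 178.]), 0.75), (array([224., 185.]), 0.67)]
[(array([163., 251.]), 0.82), (array([181., 293.]), 0.69), (array([193., 304.]), 0.63), (array([296., 331.]), 0.39)]
[532.50578961 201.22134225 273.18390531] exp foot [np.float64(223.07979539074307), np.float64(182.80907768012798)] [np.float64(159.57332156449928), np.float64(248.35802785460658)]
t 45.2 pos [532.5 201.2 273.2] rpy [ 3.139e+00 -2.000e-03  1.334e+00] F [ 0.5  0.3 -1.3] gap 9.5 grip 68.8 q [-0.04  0.39 -0.54  1.91  0.25  0.91 -0.93]
tool shift [-1.  -1.9 93.2] turn -0.0
```

View pics/m2.png

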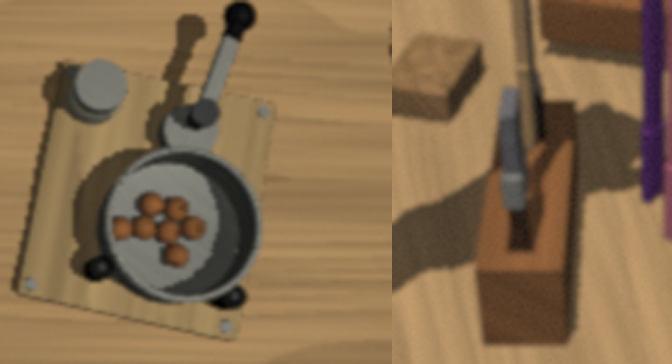

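servo_tool(
  deltas=[
    [-0.5,-1.2,10,0],
    [0,0,10,0],
    [0,0,10,0],
    [0,0,10,0],
    [0,0,5,0],
  ],
)

```text
time_s: 45.82
tool_pos: [529.7, 200.2, 225.2]
tcp_rot: [-3.14, 0.001, 1.334]
ft_force: [-0.5, -0.1, -1.0]
finger_gap: 9.0
grip_force: 68.9
```

servo_tool(
  deltas=[
    [0,0,8,0],
    [0,0,8,0],
    [0,0,8,0],
    [0,0,8,0],
    [0,0,0,0],
  ],
)

```text
time_s: 46.45
tool_pos: [529.7, 200.1, 193.5]
tcp_rot: [-3.14, 0.001, 1.334]
ft_force: [-0.3, -0.2, -0.2]
finger_gap: 9.4
grip_force: 68.9
```

```bash
python3 go.py 530.7 200.8 180 1.334
```

```text
t 46.45 pos [529.7 200.1 193.5] rpy [-3.140e+00  1.000e-03  1.334e+00] F [-0.3 -0.2 -0.2] gap 9.4 grip 68.9 q [-0.08  0.48 -0.49  1.99  0.33  0.75 -1.  ]
tool shift [ 0.9  0.9 13.5] turn -0.0
```

servo_tool(
  deltas=[
    [0,0.5,6,0],
    [0,0,5,0],
    [0,0,1.5,0],
    [0,0,0,0],
    [0,0,0,0],
  ],
)

```text
time_s: 47.08
tool_pos: [530.8, 200.3, 181.9]
tcp_rot: [3.141, -0.0, 1.334]
ft_force: [0.9, 0.4, 0.1]
finger_gap: 9.3
grip_force: 68.9
```

servo_tool(
  deltas=[
    [0,0,0,0],
    [0,0,0,0],
    [0,0,0,0],
    [0,0,0,0],
    [0,0,0,0],
  ],
  gripper=50,
)

```text
time_s: 47.7
tool_pos: [530.6, 200.3, 181.8]
tcp_rot: [-3.142, -0.0, 1.334]
ft_force: [0.7, -1.0, 0.7]
finger_gap: 50.3
grip_force: 0.0
```

servo_tool(
  deltas=[
    [0,0,-15,0],
    [0,0,-40,0],
    [0,0,-50,0],
    [0,0,-50,0],
    [0,0,0,0],
  ],
)

```text
time_s: 48.32
tool_pos: [533.1, 202.3, 342.6]
tcp_rot: [3.133, -0.006, 1.334]
ft_force: [0.4, -0.0, -0.9]
finger_gap: 50.2
grip_force: 0.0
```

```bash
cat > n.py <<'E'
from h import *
t=vision.capture("top");d=vision.capture("side")
def cr(f,b,s):return cv2.resize(f[b[1]:b[3],b[0]:b[2]],None,fx=s,fy=s,interpolation=cv2.INTER_CUBIC)
cv2.imwrite("pics/n1.png",np.hstack([cr(t["frame"],(120,165,420,295),1.8),cr(d["frame"],(200,90,300,220),1.8)])[:,:,::-1])
E
python3 n.py; python3 go.py
```

```text
t 48.42 pos [530.6 200.3 337.9] rpy [ 3.140e+00 -1.000e-03  1.334e+00] F [ 0.6  0.  -0.1] gap 49.4 grip 0.0 q [-0.01  0.32 -0.56  1.84  0.2   1.04 -0.88]
```

View pics/n1.png

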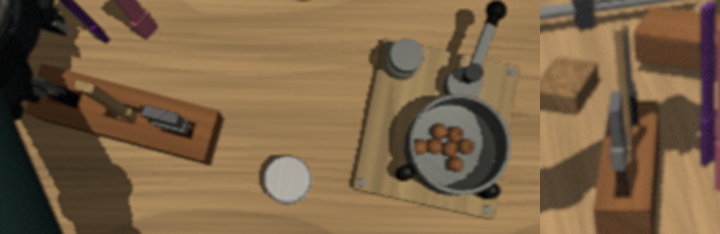

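The paddle stands free in the middle slot at (105,97), between the knife and the brush. The lever is still clamped, all seven beads are in the pot at (445,145), and the gripper is clear, so I'm handing in.

```bash
python3 -c "
from rig import workorder
print(workorder.hand_in())"
```

```text
the job is handed in; nothing more can be done
None
```

The job is handed in, with no pass/fail result returned: the pot is clamped against its stops, the paddle is back in the middle rack slot, and all seven beads are in the pot after more than three turns of stirring, though I could not track each bead to confirm that every one moved 8 mm.

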